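# Gas check on a sealed exhibit case

## Task

Turn the cock on the lid of the grey case to half open (handle pointer at the middle one of its three ticks) and let go of it. Then take the hand probe out of its wooden stand and hold its tip on the centre mark of the sloping port, square to the port's face, pressing lightly so that the sprung plunger is about half way in. Finish while still holding it there, and leave the clay jar and the other things alone.

Things in the scene. Friction and masses are not known exactly. Their poses are not given: they have to be found in the camera images.
- case: sealed grey metal case, 170 (x) x 240 (y) x 70 mm high, fixed to the table; origin at the centre of its underside, z up. Its own -x side (two latches) faces roughly to the robot. On the flat lid stand, in the case's own frame, the cock at x=+10, y=+60 mm and the port at x=-20, y=-55 mm (centre of its face 88 mm above the table).
- cock (a joint): opening of the cock, rad: 0 closed, 0.785 half open, 1.571 fully open; grows counter-clockwise from above, stays where left (0.06 N m). Pointer (longer end of the handle) lies along the case's +y when closed, along its -x when fully open. Below it a dial plate, 68 mm across, top 75 mm above the table, has three black ticks: closed, half, open.
- handle_top (a point): top of the cock's handle, on its vertical axis, 106 mm above the table; point y points along the pointer end, z up. The handle is a dark upright bar, 12 mm thick, 54 mm long, 24 mm tall (82 to 106 mm above the table); its longer, pointer end (with a white line) reaches 30 mm from the axis, the other end 24 mm
- port_spot (a point): centre of the face of the sampling port: an aluminium boss 48 mm across, its flat round face sloping 25 degrees (0.436 rad) from level towards the case's -x side, marked with a ring 19 mm across and a dot in its centre. z is the outward normal of the face. The boss is rigid.
- stand: wooden block 70 x 70 x 60 mm, fixed, with an upright through hole of 21 mm; origin at the centre of its underside
- probe: loose hand probe, 0.14 kg, upright in the stand, tip down. Origin: centre of the underside of its collar (30 mm across, 6 thick), which rests on the stand 60 mm above the table; z along the probe, away from the tip. Grey square handle 22 x 22 mm (sides along x, y) from 6 to 80 mm above the origin, cap to 85 mm; below the collar a steel nose, 16 mm across, 30 long, then the plunger
- probe_tip (a point): end of the probe's plunger, a ball end of 10 mm diameter; with the plunger fully out it lies 50 mm below the probe's origin on the probe's axis
- plunger (a joint): how far the plunger is pushed into the probe, m: 0 fully out, 0.010 at its stop. Spring: it starts to move at 1 N, and then 0.8 N more for each mm (5 N half way in, at 5 mm).
- clay_jar: small brown clay jar, 70 mm wide, 107 mm tall, standing on a white foam slab; origin at the centre of its underside; leave alone
- film_tape: roll of tape lying flat, 60 mm across, 19 mm high; origin at the centre of its underside; leave alone
- air_blower: black rubber bulb blower, 53 x 129 x 53 mm, lying; origin at the centre of its underside; leave alone

How it is judged:
By the outcome, as a careful person would: the job done as asked, in the order asked, and still so for the second after the job is handed in, while the arm keeps its last pose, push and grip.
It also fails if it takes over 54 s, if anything falls off the work surface, if the arm or the gripper's body presses on something with over 40 N, if the wrist force passes 120 N, or if a joint passes its speed limit or range.

## Robot

A 7-joint arm with a two-finger parallel gripper is mounted at the origin on the work surface; the furniture and walls round the work are solid. World frame = base frame: x ahead of the robot, y to its left, z up, the work surface at z = 0. Lengths are in m, angles in rad, forces in N, time in s.
With the tool pointing down it reaches from about 0.425 to 0.925 m from the base axis. Payload 6.8 kg.
Tool frame: the origin (TCP) lies at the centre of the arm's flange, where the gripper is bolted on; the fingertips stand 173 mm ahead of it and the grasp point (between the pads) lies 155 mm ahead of it (r.hold_point_z is the distance from the TCP to the grasp point, in m); z points along the fingers, x is the direction in which the jaws open and shut, and the axes are right-handed (so a half turn about z gives the same grasp; the last joint's range is limited). The gripper opens to 85 mm and grips with 20 to 120 N. Pads are 22 mm wide; open, the fingers measure 114 mm over their backs; the gripper's body (76 mm by 85 mm) begins 54 mm behind the grasp point. The pads swing forward as they close: fully open they stand 13 mm farther back than shut.
Start: joints at [1.134, 0.477, 0.022, 1.555, -0.011, 1.109, -0.083], TCP at [0.218, -0.639, 0.405] pointing down, gripper open.
Joint ranges: [-2.96, 2.96], [-0.34, 2.1], [-1.41, 1.46], [0.24, 2.44], [-1.37, 4.51], [0.17, 1.92], [-2.96, 2.96]. Speed limits (rad/s): [2.39, 2.39, 3.14, 3.14, 3.14, 3.14, 3.14].

## Interface

Orientations are given as a rotation vector (axis times angle).
In Python, from bench import r gives the robot as it stands.
- The arm moves only by the tool apply_moves, never from a script. Its arguments are lists of equal length, an entry for each row: "dp": the shift along the tool's x, y, z scaled (see below), a list of three; "twist": the turn, a rotation vector about the tool's x, y, z scaled (see below), a list of three; "jaw": the closure in counts, from 0 (fully open) to 255 (shut). In form: {"dp": [[x, y, z], ...], "twist": [[rx, ry, rz], ...], "jaw": [jaw, ...]}. A call has 1 to 20 rows; each row shifts and turns the pose as measured when the row begins, along the tool's axes as they then stand; what a row does not reach is not made up. The controller multiplies each number of a shift by 12 cm and each number of a turn by 120 degrees. A row lasts 1/10 s, in which the tool goes at most 50 mm and 8.59 degrees, less where a joint would pass 70% of its speed; a pose out of reach is approached as far as the arm can. A call with a number of a shift or a turn outside -1 to 1 is refused whole. A call with a gripper value outside its range is refused whole. The fingers move at their own pace and stop on an object; "grip_force" is the grip in N (left out, the last holds). Time passes only in rows, so rows that do not move let the fingers close. It gives the time, the measured TCP pose, the force and the opening at its end, in the units of the state.
- r.get_obs(): the state, without advancing time (a new reading comes with each control period).
- r.grab_frame(name): name is "scene" or "top"; returns a dict with "color" (420x560x3 uint8, red, green, blue), "z_map" (420x560 float32, m along the optical axis (not along the pixel's ray), 0 where there is no reading), "intrinsics" (3x3 intrinsics, pixels), "dist_coeffs" ([k1, k2, p1, p2, k3] as OpenCV has them; the pictures are not rectified), "R" (3x3) and "t" (3): a world point X has camera coordinates R X + t. Camera axes: x right, y down, z forward; pixel columns grow to the right and rows downward; lengths in m; the calibration is good to about 2 mm. A picture is of the moment at which its call begins.
- r.hand_in(): hands the job in, once; it reports no verdict.
The state is a dict: "clock": time; "joints": joint angles; "qvel": joint speeds; "tau": joint torques, N m; "tcp_pos": TCP position; "orientation": TCP orientation; "contact_force": force on the tool from outside, world axes, zero at the start; "moment": the same for the moment, N m; "grip_width": finger opening in m.
Only numpy, scipy, OpenCV 4.12 (cv2) and the standard library are available. Lean on these libraries where they do the work, as an engineer would, in place of code of your own. Each camera call takes 0.05 s, during which the arm holds its last target.

## Working session

There is one attempt and no reset: what is moved stays moved. The work goes in short steps, Python scripts to look and compute and a tool call to move; the robot and the scene stay as the last step left them, time stands still between calls to the robot, and variables do not carry over. Pictures are saved under pics/ and viewed, and the job is handed in when it is done.

Besides the shell and the picture viewer there is one more tool, called after "Call:" in YAML: its name, and indented under it one key for each argument. apply_moves: Moves the arm, as the interface text tells. Shifts and turns lie within -1 to 1; 1 stands for 12 cm of shift or 120 degrees of turn. Its arguments: {"type":"object","properties":{"dp":{"type":"array"},"twist":{"type":"array"},"jaw":{"type":"array"},"grip_force":{"type":"number"}},"required":["dp","twist","jaw"]}

```bash
ls; mkdir -p pics; python3 - <<'E'
from bench import r
import cv2,numpy as np
print(r.get_obs(), r.hold_point_z)
for n in("scene","top"):
    f=r.grab_frame(n)
    cv2.imwrite(f"pics/{n}0.png",f["color"][:,:,::-1])
    np.savez(f"{n}0.npz",**f)
    print(n,f["intrinsics"],f["dist_coeffs"],f["R"],f["t"], -f["R"].T@f["t"])
E
```

```text
pics
{'clock': 0.0, 'joints': array([ 1.13391907,  0.47779641,  0.02234206,  1.55647981, -0.0115017 ,
        1.10925228, -0.08313127]), 'qvel': array([-0.00072186,  0.00055924,  0.00193133,  0.00074086, -0.00162742,
        0.00089734, -0.00141808]), 'tau': array([-4.57132901e-04, -5.96451974e+01,  1.60766412e+00, -2.81197840e+01,
        1.24962896e-02,  9.34459706e-03, -4.86027986e-06]), 'tcp_pos': array([ 0.21786446, -0.63857848,  0.40371596]), 'orientation': array([-2.55425360e+00,  1.82742498e+00,  2.42464172e-03]), 'contact_force': array([ 0.25989883, -0.36803433,  0.73536973]), 'moment': array([-0.053958  , -0.00492205,  0.04935879]), 'grip_width': 0.08494642262500086} 0.1547
scene [[501.60835674   0.         275.88455155]
 [  0.         501.60835674 202.19236784]
 [  0.           0.           1.        ]] [0.05972943 0.         0.         0.         0.        ] [[-0.7380151  -0.67448171 -0.0202024 ]
 [-0.41568809  0.47802013 -0.77375718]
 [ 0.53154222 -0.56264658 -0.63316008]] [0.45166677 0.27823929 1.08201626] [-0.12613967  0.78042974  0.90950391]
top [[475.88683484   0.         279.94224531]
 [  0.         475.88683484 217.65602672]
 [  0.           0.           1.        ]] [-0.10505856  0.          0.          0.          0.        ] [[-0.02619337 -0.99964315 -0.00524223]
 [-0.99128355  0.02665093 -0.12902193]
 [ 0.1291156   0.00181702 -0.99162788]] [0.07851599 0.53456766 1.26170875] [0.36905845 0.06194869 1.32052813]
```

View pics/scene0.png

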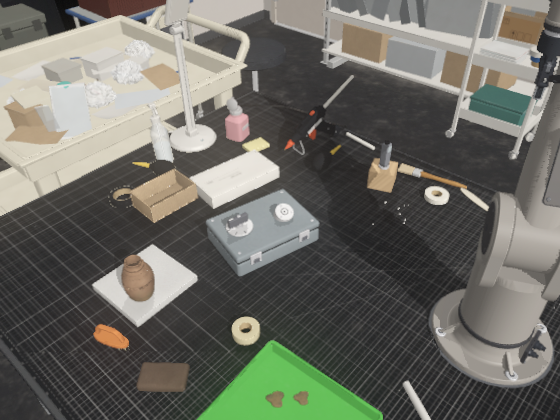

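View pics/top0.png

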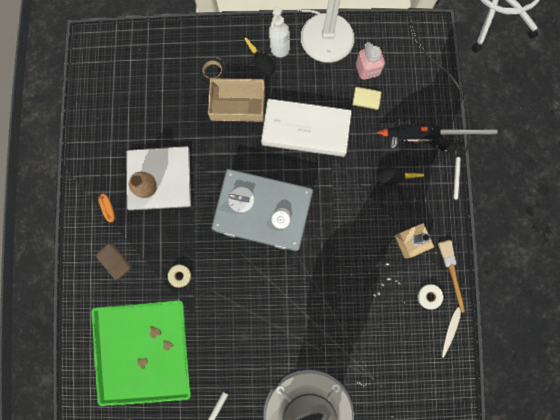

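```bash
cat > h.py <<'E'
import numpy as np,cv2
def load(n): return dict(np.load(n+".npz"))
def proj(f,X):
    X=np.atleast_2d(np.asarray(X,float))
    p,_=cv2.projectPoints(X,cv2.Rodrigues(f["R"])[0],f["t"],f["intrinsics"],f["dist_coeffs"]); return p.reshape(-1,2)
def ray(f,uv):
    uv=np.asarray(uv,float).reshape(-1,1,2)
    n=cv2.undistortPoints(uv,f["intrinsics"],f["dist_coeffs"]).reshape(-1,2)
    d=np.c_[n,np.ones(len(n))]@f["R"]; return -f["R"].T@f["t"], d
def onplane(f,uv,z):
    c,d=ray(f,uv); s=(z-c[2])/d[:,2]; return c+s[:,None]*d
def tri(f1,uv1,f2,uv2):
    c1,d1=ray(f1,uv1);c2,d2=ray(f2,uv2);out=[]
    for a,b in zip(d1,d2):
        a=a/np.linalg.norm(a);b=b/np.linalg.norm(b)
        s=np.linalg.lstsq(np.c_[a,-b],c2-c1,rcond=None)[0]
        p=c1+s[0]*a;q=c2+s[1]*b; out.append(np.r_[(p+q)/2,np.linalg.norm(p-q)])
    return np.array(out)
def crop(f,x0,y0,x1,y1,k,name):
    im=cv2.resize(f["color"][y0:y1,x0:x1,::-1],None,fx=k,fy=k,interpolation=cv2.INTER_CUBIC)
    for x in range((x0+9)//10*10,x1,10):
        cv2.putText(im,str(x),(int((x+.5-x0)*k)-10,8),0,.3,(0,255,255),1); cv2.line(im,(int((x+.5-x0)*k),10),(int((x+.5-x0)*k),16),(0,255,255),1)
    for y in range((y0+9)//10*10,y1,10):
        cv2.putText(im,str(y),(0,int((y+.5-y0)*k)+3),0,.3,(0,255,255),1); cv2.line(im,(20,int((y+.5-y0)*k)),(26,int((y+.5-y0)*k)),(0,255,255),1)
    cv2.imwrite(name,im)
E
python3 - <<'E'
from h import *
t=load("top0");s=load("scene0")
crop(t,205,162,320,252,6,"pics/c1.png")
crop(s,200,185,325,275,6,"pics/c2.png")
crop(t,380,210,460,270,8,"pics/c3.png")
crop(s,350,130,430,200,8,"pics/c4.png")
E
```

```text
(no output)
```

View pics/c1.png

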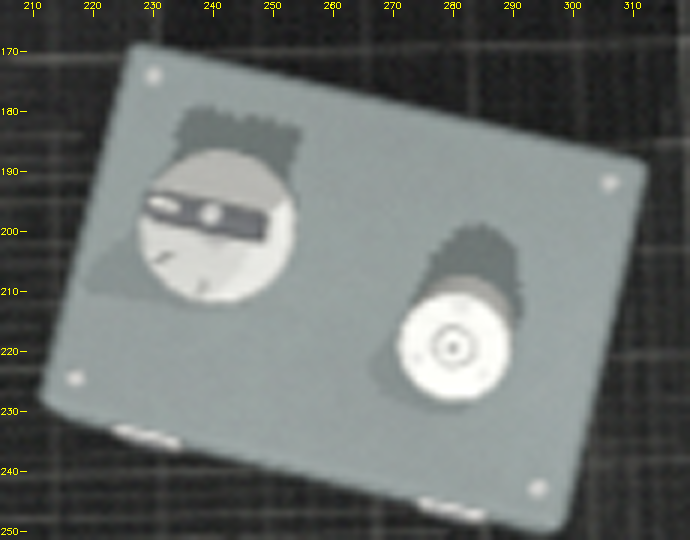

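View pics/c2.png

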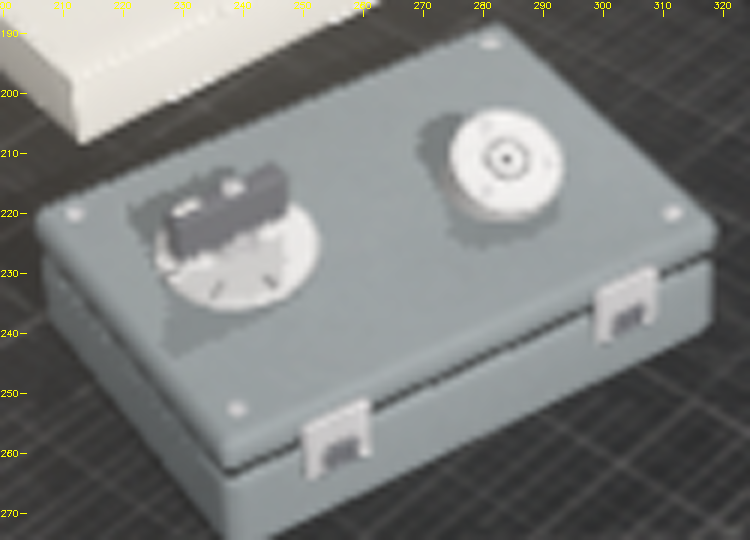

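View pics/c3.png

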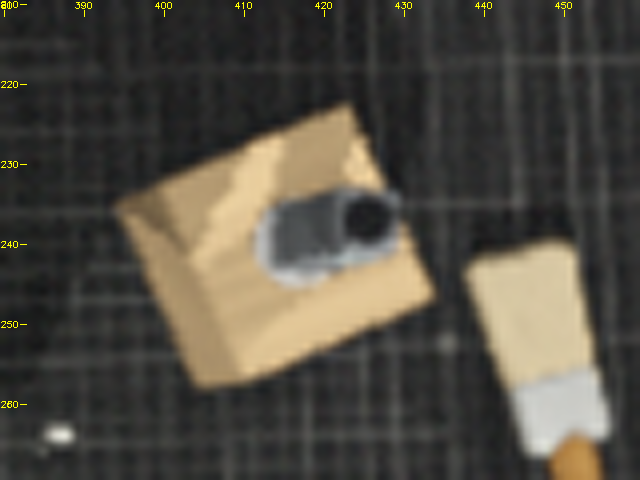

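View pics/c4.png

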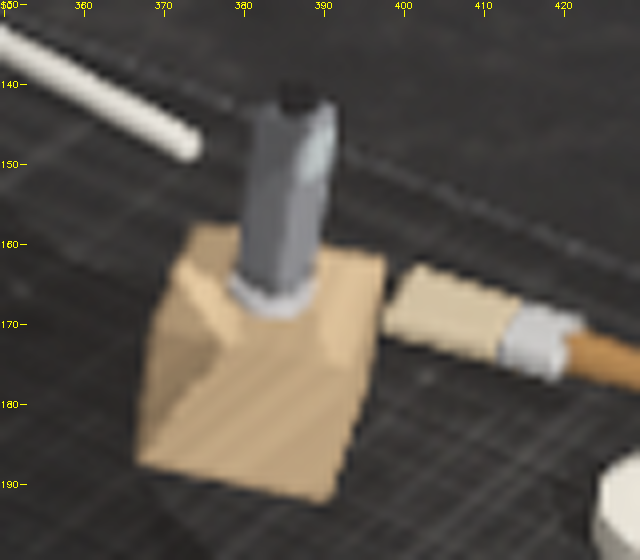

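```bash
python3 - <<'E'
from h import *
np.set_printoptions(precision=4,suppress=True)
t=load("top0");s=load("scene0")
def cr(x0,y0,k,p): p=np.atleast_2d(p); return p/k-.5+np.array([x0,y0])
T=lambda p:cr(205,162,6,p); S=lambda p:cr(200,185,6,p)
print("hub",tri(t,T([210,214]),s,S([233,187])), onplane(t,T([210,214]),.106))
print("port",tri(t,T([453,347]),s,S([507,158])),onplane(t,T([453,347]),.088),onplane(s,S([507,158]),.088))
tt=T([[153,76],[610,182],[538,487],[75,378]]); ss=S([[74,213],[491,40],[673,213],[238,408]])
a=tri(t,tt,s,ss);print("screws\n",a); print(onplane(t,tt,.07));print(onplane(s,ss,.07))
for P in (a[:,:2],onplane(t,tt,.07)[:,:2],onplane(s,ss,.07)[:,:2]):
    c=P.mean(0); e=(P[0]-P[1])+(P[3]-P[2]); print(c,np.degrees(np.arctan2(e[1],e[0]))-90, np.linalg.norm(P[0]-P[1]),np.linalg.norm(P[0]-P[3]))
pc=cr(380,210,8,[369,218]);sc=cr(350,130,8,[298,96])
print("cap",tri(t,pc,s,sc),onplane(t,pc,.145),onplane(s,sc,.145))
# stand top corners (top view): 
c3=cr(380,210,8,[[118,207],[348,103],[433,297],[237,375]]);print("stand",onplane(t,c3,.06))
c4=cr(350,130,8,[[192,225],[384,260]]);print(onplane(s,c4,.06))
# collar scene left/right
print("collar s",onplane(s,cr(350,130,8,[[230,282],[316,288]]),.063),"top-collar",onplane(t,cr(380,210,8,[[254,243]]),.066))
E
```

```text
hub [[0.5826 0.1668 0.1072 0.0019]] [[0.5835 0.1676 0.106 ]]
port [[0.5244 0.0638 0.0891 0.0014]] [[0.5251 0.0642 0.088 ]] [[0.5247 0.0624 0.088 ]]
screws
 [[ 0.6528  0.195   0.0711  0.001 ]
 [ 0.5985 -0.008   0.0719  0.0017]
 [ 0.4636  0.0279  0.0697  0.0023]
 [ 0.5173  0.2309  0.0714  0.0016]]
[[ 0.6534  0.1954  0.07  ]
 [ 0.5995 -0.0076  0.07  ]
 [ 0.4645  0.0285  0.07  ]
 [ 0.5181  0.2316  0.07  ]]
[[ 0.6533  0.194   0.07  ]
 [ 0.5994 -0.0102  0.07  ]
 [ 0.4624  0.0275  0.07  ]
 [ 0.5176  0.2295  0.07  ]]
[0.558  0.1114] -14.896287592865974 0.21007823464562145 0.14016536251423892
[0.5589 0.112 ] -14.824097682207764 0.20999380390340458 0.1400568185194825
[0.5582 0.1102] -15.041551043478009 0.2111930832052122 0.1402273639906012
cap [[ 0.4635 -0.2993  0.1446  0.0018]] [[ 0.4642 -0.2986  0.145 ]] [[ 0.4625 -0.2993  0.145 ]]
stand [[ 0.4773 -0.2398  0.06  ]
 [ 0.5101 -0.32    0.06  ]
 [ 0.444  -0.3449  0.06  ]
 [ 0.42   -0.2768  0.06  ]]
[[ 0.5091 -0.3192  0.06  ]
 [ 0.4436 -0.3454  0.06  ]]
collar s [[ 0.4759 -0.2936  0.063 ]
 [ 0.4505 -0.3104  0.063 ]] top-collar [[ 0.4634 -0.2834  0.066 ]]
```

```bash
python3 - <<'E'
from h import *
np.set_printoptions(precision=4,suppress=True)
t=load("top0");s=load("scene0")
crop(s,375,135,395,172,18,"pics/c5.png")
crop(t,408,228,432,248,24,"pics/c6.png")
# dark handle mask of cock in top view
for f,(x0,y0,x1,y1),n in ((t,(225,180,258,215),"top"),(s,(222,208,256,232),"scene")):
    im=f["color"][y0:y1,x0:x1]; g=cv2.cvtColor(im,cv2.COLOR_RGB2GRAY)
    hsv=cv2.cvtColor(im,cv2.COLOR_RGB2HSV); print(n,g.min()); 
    m=((g<115)&(im[:,:,1].astype(int)<=im[:,:,0].astype(int)+2)).astype(np.uint8)
    k,l,st,c=cv2.connectedComponentsWithStats(m); i=1+np.argmax(st[1:,4]); ys,xs=np.nonzero(l==i); print(st[i],len(xs))
    if n=="top":
        (c,wh,a)=cv2.minAreaRect(np.c_[xs+x0,ys+y0].astype(np.float32)); b=cv2.boxPoints((c,wh,a)); print(c,wh,a)
        P=onplane(f,b,.106); print(P); 
        for i in range(2): d=P[i+1]-P[i]; print(np.linalg.norm(d),np.degrees(np.arctan2(d[1],d[0])))
cr=lambda x0,y0,k,p:np.atleast_2d(p)/k-.5+np.array([x0,y0])
w=tri(t,cr(205,162,6,[163,203]),s,cr(200,185,6,[187,207]));h=tri(t,cr(205,162,6,[210,214]),s,cr(200,185,6,[233,187]))
d=(w-h)[0]; print(w,h,np.degrees(np.arctan2(d[1],d[0])),"closed dir",90-14.9)
E
```

```text
top 107
[21 18  3  4  7] 7
(247.0, 199.5) (3.0, 2.0) 90.0
[[0.5809 0.1507 0.106 ]
 [0.5807 0.1455 0.106 ]
 [0.5729 0.1457 0.106 ]
 [0.573  0.1509 0.106 ]]
0.005187897836825468 -91.58770456506083
0.007874626029070131 179.02622874892006
scene 66
[ 0  0 12  5 37] 37
[[0.5882 0.1873 0.1066 0.0016]] [[0.5826 0.1668 0.1072 0.0019]] 74.61956530497999 closed dir 75.1
```

View pics/c5.png

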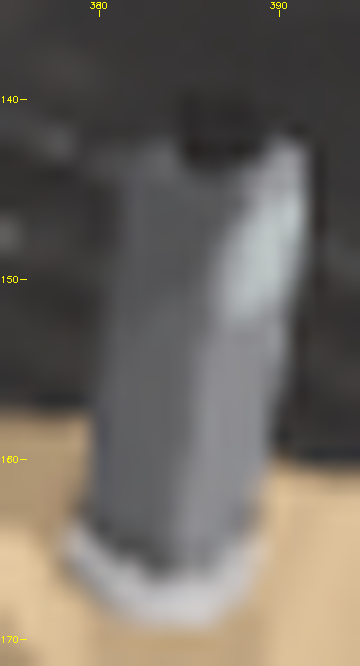

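View pics/c6.png

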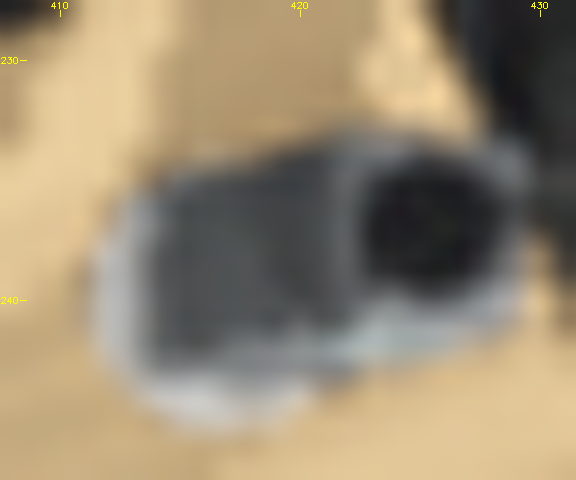

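```bash
python3 - <<'E'
from h import *
np.set_printoptions(precision=4,suppress=True)
t=load("top0");s=load("scene0")
P=onplane(s,[[379.9,162.5],[384.2,166.5],[388.9,162.7]],.066);print(P)
for i in range(2): d=P[i+1]-P[i]; print(np.linalg.norm(d),np.degrees(np.arctan2(d[1],d[0])))
P=onplane(t,[[421.7,233.5],[422.7,241.5],[429.3,240.8],[428.5,233.3]],.14);print(P)
for i in range(3): d=P[i+1]-P[i]; print(np.linalg.norm(d),np.degrees(np.arctan2(d[1],d[0])))
# vertical boundary rays at z=.10 : need rows where axis z ~ .10
c=proj(s,[[.4637,-.2993,.10]])[0]; print(c)
C,d=ray(s,[c]); d=d[0,:2]/np.linalg.norm(d[0,:2]); print("view az",np.degrees(np.arctan2(d[1],d[0])))
E
```

```text
[[ 0.4765 -0.3024  0.066 ]
 [ 0.4561 -0.2935  0.066 ]
 [ 0.4563 -0.3184  0.066 ]]
0.02231949198861907 156.3256832076662
0.024897399662668757 -89.40065909001461
[[ 0.4731 -0.2907  0.14  ]
 [ 0.4529 -0.292   0.14  ]
 [ 0.4542 -0.3089  0.14  ]
 [ 0.4731 -0.3081  0.14  ]]
0.0202254843095118 -176.32148424826977
0.017014258651334217 -85.77727989419292
0.018950438235251006 2.5293212904403433
[384.4673 154.8127]
view az -61.3529019430466
```

```bash
cat > plan.py <<'E'
import numpy as np
from scipy.spatial.transform import Rotation as Ro, Slerp
def down(az):
    a=np.radians(az); x=np.array([np.cos(a),np.sin(a),0]); z=np.array([0,0,-1.]); return Ro.from_matrix(np.c_[x,np.cross(z,x),z])
def cur(r):
    o=r.get_obs(); return np.array(o["tcp_pos"]),Ro.from_rotvec(o["orientation"]),o
def rows(p0,R0,p1,R1,n):
    sl=Slerp([0,1],Ro.concatenate([R0,R1])); dp=[];tw=[]
    for i in range(n):
        a=p0+(p1-p0)*i/n;b=p0+(p1-p0)*(i+1)/n;Ra=sl(i/n);Rb=sl((i+1)/n)
        dp.append(np.round(Ra.inv().apply(b-a)/.12,3).tolist()); tw.append(np.round((Ra.inv()*Rb).as_rotvec()/np.radians(120),4).tolist())
    return dp,tw
def show(r,p1,R1,n=None):
    p0,R0,o=cur(r); p1=np.array(p1,float)
    d=np.linalg.norm(p1-p0); a=np.degrees((R0.inv()*R1).magnitude())
    print("t",round(o["clock"],2),"p",p0.round(4),"dist mm",round(d*1e3,1),"ang",round(a,2),"F",o["contact_force"].round(2),"w",round(o["grip_width"],4),"j",o["joints"].round(3))
    n=n or int(max(np.ceil(d/.045),np.ceil(a/7.5),1))
    dp,tw=rows(p0,R0,p1,R1,n); print("dp=",dp); print("tw=",tw); print(n)
E
python3 - <<'E'
from bench import r
from plan import *
show(r,[.5833,.1666,.38],down(-14.9),20)
E
```

```text
t 0.1 p [ 0.2179 -0.6386  0.4038] dist mm 884.6 ang 56.26 F [-0.44  0.32  0.34] w 0.0854 j [ 1.134  0.478  0.022  1.556 -0.012  1.109 -0.083]
dp= [[-0.268, -0.252, 0.01], [-0.256, -0.265, 0.01], [-0.242, -0.278, 0.01], [-0.228, -0.289, 0.01], [-0.214, -0.3, 0.01], [-0.199, -0.31, 0.01], [-0.184, -0.319, 0.01], [-0.168, -0.328, 0.01], [-0.151, -0.336, 0.01], [-0.135, -0.343, 0.01], [-0.118, -0.349, 0.01], [-0.1, -0.355, 0.01], [-0.083, -0.359, 0.01], [-0.065, -0.363, 0.01], [-0.047, -0.365, 0.01], [-0.029, -0.367, 0.01], [-0.011, -0.368, 0.01], [0.007, -0.368, 0.01], [0.025, -0.368, 0.01], [0.043, -0.366, 0.01]]
tw= [[-0.0, 0.0, -0.0234], [-0.0, 0.0, -0.0234], [-0.0, 0.0, -0.0234], [-0.0, 0.0, -0.0234], [-0.0, 0.0, -0.0234], [-0.0, 0.0, -0.0234], [-0.0, 0.0, -0.0234], [-0.0, 0.0, -0.0234], [-0.0, 0.0, -0.0234], [-0.0, 0.0, -0.0234], [-0.0, 0.0, -0.0234], [-0.0, 0.0, -0.0234], [-0.0, 0.0, -0.0234], [-0.0, 0.0, -0.0234], [-0.0, 0.0, -0.0234], [-0.0, 0.0, -0.0234], [-0.0, 0.0, -0.0234], [-0.0, 0.0, -0.0234], [-0.0, 0.0, -0.0234], [-0.0, 0.0, -0.0234]]
20
```

Call:
apply_moves:
  dp:
    - [-0.27,-0.25,0]
    - [-0.26,-0.26,0]
    - [-0.24,-0.28,0]
    - [-0.23,-0.29,0]
    - [-0.21,-0.3,0]
    - [-0.2,-0.31,0]
    - [-0.18,-0.32,0]
    - [-0.17,-0.33,0]
    - [-0.15,-0.34,0]
    - [-0.135,-0.34,0]
  twist:
    - [0,0,-0.024]
    - [0,0,-0.024]
    - [0,0,-0.024]
    - [0,0,-0.024]
    - [0,0,-0.024]
    - [0,0,-0.024]
    - [0,0,-0.024]
    - [0,0,-0.024]
    - [0,0,-0.024]
    - [0,0,-0.024]
  jaw: [0,0,0,0,0,0,0,0,0,0]
  grip_force: 40

```text
clock: 1.1
tcp_pos: [0.3969, -0.2236, 0.3993]
orientation: [2.933, -1.124, -0.012]
contact_force: [0.4, -0.1, 0.3]
grip_width: 0.085
```

```bash
python3 - <<'E'
from bench import r
from plan import *
show(r,[.5833,.1666,.38],down(-14.9),12)
E
```

```text
t 1.1 p [ 0.3969 -0.2236  0.3993] dist mm 432.9 ang 27.03 F [ 0.41 -0.12  0.29] w 0.085 j [ 0.658  0.14  -0.307  2.045  0.052  0.972 -0.408]
dp= [[-0.085, -0.288, 0.013], [-0.073, -0.291, 0.013], [-0.062, -0.294, 0.013], [-0.05, -0.296, 0.013], [-0.039, -0.298, 0.013], [-0.027, -0.299, 0.013], [-0.015, -0.3, 0.013], [-0.003, -0.3, 0.013], [0.009, -0.3, 0.013], [0.02, -0.3, 0.013], [0.032, -0.299, 0.013], [0.044, -0.297, 0.013]]
tw= [[0.0001, 0.0003, -0.0188], [0.0001, 0.0003, -0.0188], [0.0001, 0.0003, -0.0188], [0.0001, 0.0003, -0.0188], [0.0001, 0.0003, -0.0188], [0.0001, 0.0003, -0.0188], [0.0001, 0.0003, -0.0188], [0.0001, 0.0003, -0.0188], [0.0001, 0.0003, -0.0188], [0.0001, 0.0003, -0.0188], [0.0001, 0.0003, -0.0188], [0.0001, 0.0003, -0.0188]]
12
```

Call:
apply_moves:
  dp:
    - [-0.085,-0.3,0.015]
    - [-0.073,-0.3,0.015]
    - [-0.06,-0.3,0.015]
    - [-0.05,-0.3,0.015]
    - [-0.04,-0.3,0.015]
    - [-0.027,-0.3,0.015]
    - [-0.015,-0.3,0.015]
    - [0,-0.3,0.015]
    - [0.01,-0.3,0.015]
    - [0.02,-0.3,0.015]
    - [0.03,-0.3,0.015]
    - [0.045,-0.3,0.015]
  twist:
    - [0,0,-0.019]
    - [0,0,-0.019]
    - [0,0,-0.019]
    - [0,0,-0.019]
    - [0,0,-0.019]
    - [0,0,-0.019]
    - [0,0,-0.019]
    - [0,0,-0.019]
    - [0,0,-0.019]
    - [0,0,-0.019]
    - [0,0,-0.019]
    - [0,0,-0.019]
  jaw: [0,0,0,0,0,0,0,0,0,0,0,0]

```text
clock: 2.3
tcp_pos: [0.5845, 0.1902, 0.3734]
orientation: [3.118, -0.366, -0.017]
contact_force: [-0.1, 0.6, 0.3]
grip_width: 0.0854
```

```bash
python3 - <<'E'
from bench import r
from plan import *
show(r,[.5833,.1666,.30],down(-14.9),3)
E
```

```text
t 2.3 p [0.5845 0.1902 0.3734] dist mm 77.1 ang 1.65 F [-0.13  0.64  0.33] w 0.0854 j [ 0.01   0.472 -0.571  1.703  0.28   1.06  -0.886]
dp= [[0.014, 0.064, 0.204], [0.014, 0.064, 0.204], [0.014, 0.064, 0.204]]
tw= [[0.0006, 0.0017, 0.0042], [0.0006, 0.0017, 0.0042], [0.0006, 0.0017, 0.0042]]
3
```

Call:
apply_moves:
  dp:
    - [0.015,0.1,0.2]
    - [0.015,0.09,0.2]
    - [0,0,0.15]
    - [0,0,0]
  twist:
    - [0,0.002,0.006]
    - [0,0.002,0.006]
    - [0,0,0]
    - [0,0,0]
  jaw: [0,0,0,0]

```text
clock: 2.7
tcp_pos: [0.5823, 0.1745, 0.304]
orientation: [-3.116, 0.389, 0.007]
contact_force: [0.2, 0.1, -0.2]
grip_width: 0.0853
```

```bash
python3 - <<'E'
from bench import r
from plan import *
show(r,[.5833,.1666,.256],down(-14.9),2)
E
```

```text
t 2.7 p [0.5823 0.1745 0.304 ] dist mm 48.6 ang 0.7 F [ 0.24  0.08 -0.18] w 0.0853 j [ 0.01   0.536 -0.539  1.781  0.331  0.919 -0.921]
dp= [[0.013, 0.031, 0.2], [0.013, 0.031, 0.2]]
tw= [[-0.0003, 0.0011, 0.0027], [-0.0003, 0.0011, 0.0027]]
2
```

Call:
apply_moves:
  dp:
    - [0.02,0.06,0.1]
    - [0.01,0.02,0.1]
    - [0,0,0]
  twist:
    - [0,0.002,0.005]
    - [0,0.002,0.003]
    - [0,0,0]
  jaw: [0,0,0]

```text
clock: 3.0
tcp_pos: [0.5838, 0.1633, 0.2792]
orientation: [-3.113, 0.419, -0.009]
contact_force: [0.3, 1.2, -0.3]
grip_width: 0.0859
```

```bash
python3 - <<'E'
from bench import r
from plan import *
show(r,[.5833,.1666,.256],down(-14.9),1)
E
```

```text
t 3.0 p [0.5838 0.1633 0.2792] dist mm 23.4 ang 0.53 F [ 0.28  1.16 -0.26] w 0.0859 j [ 0.011  0.56  -0.518  1.805  0.356  0.864 -0.942]
dp= [[-0.012, -0.025, 0.193]]
tw= [[-0.0007, -0.0026, -0.0035]]
1
```

Call:
apply_moves:
  dp:
    - [-0.01,-0.025,0.19]
    - [0,0,0]
  twist:
    - [0,-0.003,-0.0035]
    - [0,0,0]
  jaw: [0,0]

```text
clock: 3.2
tcp_pos: [0.5841, 0.1661, 0.2569]
orientation: [-3.113, 0.409, -0.002]
contact_force: [-1.0, 0.0, -0.1]
grip_width: 0.0851
```

```bash
python3 - <<'E'
from bench import r
from plan import *
from h import *
show(r,[.5833,.1666,.256],down(-14.9),1)
for n in("scene",):
    f=r.grab_frame(n); np.savez(n+"1.npz",**f); crop(f,200,170,325,260,6,"pics/d1.png")
show(r,[.5833,.1666,.256],down(-14.9),1)
E
```

```text
t 3.2 p [0.5841 0.1661 0.2569] dist mm 1.3 ang 0.15 F [-1.03  0.05 -0.14] w 0.0851 j [-0.002  0.591 -0.508  1.814  0.374  0.831 -0.954]
dp= [[-0.008, -0.002, 0.008]]
tw= [[-0.001, -0.0004, -0.0005]]
1
t 3.25 p [0.5852 0.1664 0.2589] dist mm 3.5 ang 0.33 F [0.37 0.16 0.66] w 0.0854 j [-1.000e-03  5.890e-01 -5.090e-01  1.812e+00  3.740e-01  8.320e-01
 -9.540e-01]
dp= [[-0.015, 0.003, 0.024]]
tw= [[-0.0019, -0.0018, -0.0007]]
1
```

View pics/d1.png

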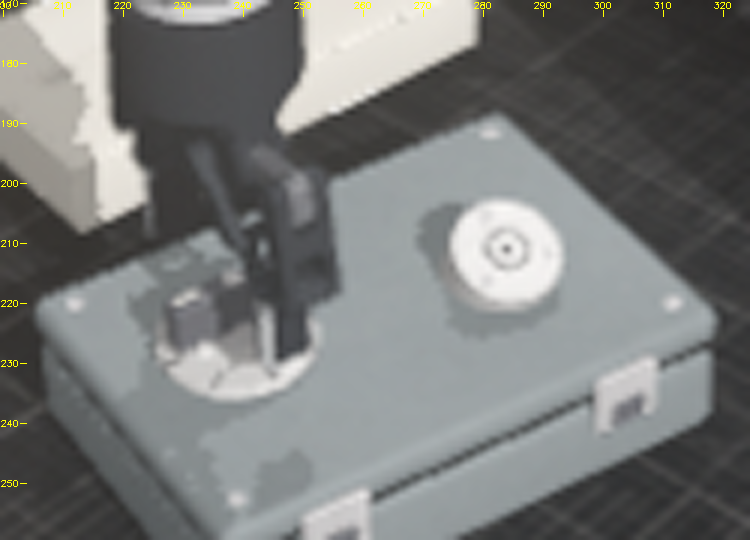

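Call:
apply_moves:
  dp:
    - [-0.01,0,0.005]
    - [0,0,0]
    - [0,0,0]
    - [0,0,0]
    - [0,0,0]
    - [0,0,0]
    - [0,0,0]
    - [0,0,0]
  twist:
    - [0,0,0]
    - [0,0,0]
    - [0,0,0]
    - [0,0,0]
    - [0,0,0]
    - [0,0,0]
    - [0,0,0]
    - [0,0,0]
  jaw: [255,255,255,255,255,255,255,255]
  grip_force: 25

```text
clock: 4.05
tcp_pos: [0.5833, 0.1683, 0.2628]
orientation: [-3.109, 0.409, -0.009]
contact_force: [-0.0, 0.6, 0.3]
grip_width: 0.0111
```

```bash
python3 - <<'E'
from bench import r
from plan import *
show(r,[.5833,.1666,.256],down(-14.9),1)
o=r.get_obs();print(o["moment"])
show(r,[.5833,.1666,.256],down(-14.9+45),1)
E
```

```text
t 4.05 p [0.5833 0.1683 0.2628] dist mm 7.0 ang 0.46 F [-0.01  0.57  0.32] w 0.0111 j [-0.002  0.582 -0.512  1.813  0.37   0.834 -0.955]
dp= [[0.003, 0.014, 0.057]]
tw= [[-0.0029, -0.0024, -0.0007]]
1
[0.10009678 0.27310406 0.00282512]
t 4.05 p [0.5833 0.1683 0.2628] dist mm 7.0 ang 45.08 F [-0.01  0.57  0.32] w 0.0111 j [-0.002  0.582 -0.512  1.813  0.37   0.834 -0.955]
dp= [[0.003, 0.014, 0.057]]
tw= [[-0.0019, -0.0034, -0.3757]]
1
```

Call:
apply_moves:
  dp:
    - [0,0.01,0.03]
    - [0,0,0.02]
    - [0,0,0.01]
    - [0,0,0.01]
    - [0,0,0.01]
    - [0,0,0.01]
  twist:
    - [0,0,-0.05]
    - [0,0,-0.05]
    - [0,0,-0.05]
    - [0,0,-0.05]
    - [0,0,-0.05]
    - [0,0,-0.05]
  jaw: [255,255,255,255,255,255]

```text
clock: 4.65
tcp_pos: [0.5813, 0.1692, 0.2628]
orientation: [3.081, 0.604, 0.007]
contact_force: [-6.9, -2.9, 12.3]
grip_width: 0.0112
```

```bash
python3 - <<'E'
from bench import r
from plan import *
show(r,[.5833,.1666,.257],down(-14.9+45),1)
o=r.get_obs();print(o["moment"])
E
```

```text
t 4.65 p [0.5813 0.1692 0.2628] dist mm 6.6 ang 7.92 F [-6.88 -2.88 12.26] w 0.0112 j [ 0.101  0.619 -0.662  1.809  0.486  0.878 -0.402]
dp= [[0.007, 0.026, 0.048]]
tw= [[0.0014, -0.0019, -0.066]]
1
[-0.3689156   1.50000455 -0.15731199]
```

Call:
apply_moves:
  dp:
    - [0,0,0]
    - [0,0,0]
    - [0,0,0]
  twist:
    - [0,0,-0.04]
    - [0,0,-0.024]
    - [0,0,-0.005]
  jaw: [255,255,255]

```text
clock: 4.95
tcp_pos: [0.581, 0.1688, 0.2629]
orientation: [3.027, 0.834, 0.005]
contact_force: [-1.4, -0.1, 1.3]
grip_width: 0.0116
```

```bash
python3 - <<'E'
from bench import r
from plan import *
show(r,[.5833,.1666,.257],down(-14.9+45),1)
o=r.get_obs();print(o["moment"])
E
```

```text
t 4.95 p [0.581  0.1688 0.2629] dist mm 6.7 ang 0.75 F [-1.39 -0.1   1.34] w 0.0116 j [ 0.126  0.629 -0.698  1.808  0.511  0.89  -0.27 ]
dp= [[0.007, 0.026, 0.049]]
tw= [[0.001, -0.0013, 0.006]]
1
[ 0.23290464  0.42499352 -0.0372502 ]
```

Call:
apply_moves:
  dp:
    - [0,0,0]
    - [0,0,0]
    - [0,0,0]
    - [0,0,0]
    - [0,0,0]
    - [0,0,-0.3]
    - [0,0,-0.4]
    - [0,0.3,-0.3]
    - [0,0.4,0]
    - [0,0.4,0]
  twist:
    - [0,0,0.006]
    - [0,0,0]
    - [0,0,0]
    - [0,0,0]
    - [0,0,0]
    - [0,0,0]
    - [0,0,0]
    - [0,0,0]
    - [0,0,0]
    - [0,0,0]
  jaw: [255,0,0,0,0,0,0,0,0,0]

```text
clock: 5.95
tcp_pos: [0.6457, 0.0608, 0.3886]
orientation: [-3.028, -0.833, -0.009]
contact_force: [0.7, 0.6, -1.3]
grip_width: 0.0854
```

```bash
python3 - <<'E'
from bench import r
from plan import *
from h import *
show(r,[.4637,-.2993,.36],down(-7))
for n in("scene","top"):
    f=r.grab_frame(n); np.savez(n+"2.npz",**f); cv2.imwrite(f"pics/{n}2.png",f["color"][:,:,::-1])
    crop(f,*((205,195,275,250) if n=="scene" else (215,170,285,230)),11,f"pics/e_{n}.png")
E
```

```text
t 5.95 p [0.6457 0.0608 0.3886] dist mm 404.5 ang 37.75 F [ 0.73  0.59 -1.35] w 0.0854 j [ 0.327  0.551 -0.74   1.602  0.399  1.139  0.03 ]
dp= [[-0.315, 0.2, 0.025], [-0.3, 0.223, 0.025], [-0.283, 0.244, 0.025], [-0.264, 0.264, 0.026], [-0.244, 0.283, 0.026], [-0.223, 0.3, 0.026], [-0.2, 0.315, 0.026], [-0.177, 0.329, 0.026], [-0.152, 0.341, 0.026]]
tw= [[-0.0001, -0.0003, 0.035], [-0.0001, -0.0003, 0.035], [-0.0001, -0.0003, 0.035], [-0.0001, -0.0003, 0.035], [-0.0001, -0.0003, 0.035], [-0.0001, -0.0003, 0.035], [-0.0001, -0.0003, 0.035], [-0.0001, -0.0003, 0.035], [-0.0001, -0.0003, 0.035]]
9
```

View pics/e_scene.png

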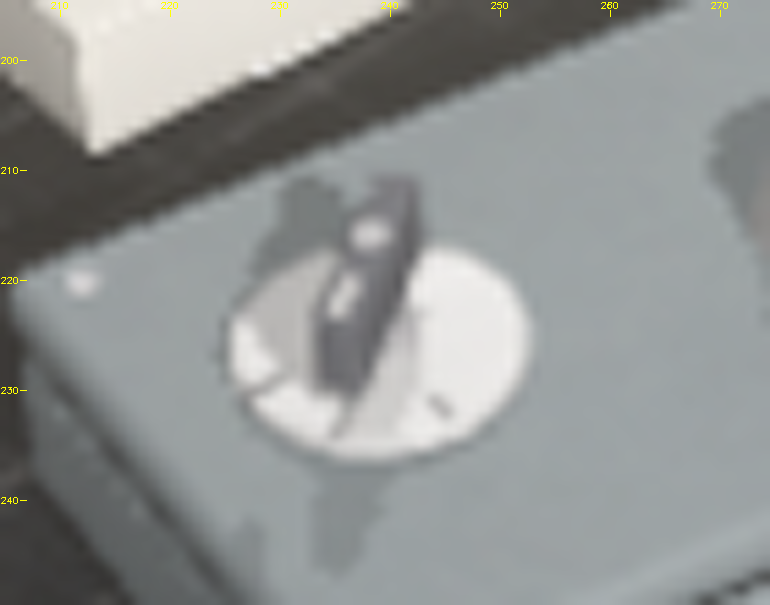

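View pics/e_top.png

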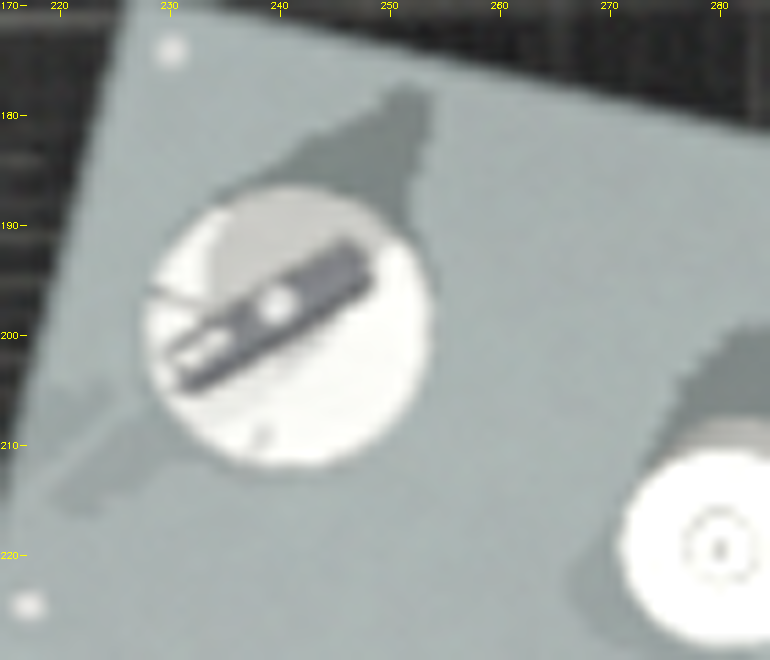

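```bash
python3 - <<'E'
from h import *
t=load("top2");s=load("scene2")
cr=lambda x0,y0,k,p:np.atleast_2d(p)/k-.5+np.array([x0,y0])
ang=lambda d:np.degrees(np.arctan2(d[1],d[0]))
T=lambda p:cr(215,170,11,p);S=lambda p:cr(205,195,11,p)
hub_t,w_t=onplane(t,T([[277,304],[207,350]]),.106); print("top hub->line",ang(w_t-hub_t), hub_t)
e=onplane(t,T([[182,374],[362,266]]),.106); print("handle ends",e,ang(e[0]-e[1]),np.linalg.norm(e[0]-e[1]))
hs,ws=onplane(s,S([[370,233],[345,296]]),.106); print("scene",ang(ws-hs),hs)
im=t["color"][180:215,225:258].astype(int); g=im.sum(2)/3
m=(g<140)&(im[:,:,2]>=im[:,:,1]-1)
ys,xs=np.nonzero(m); k=np.hypot(xs+225-239.7,ys+180-197.2)<16; P=onplane(t,np.c_[xs[k]+225,ys[k]+180].astype(float),.106)[:,:2]
u,sv,v=np.linalg.svd(P-P.mean(0)); print("pca",len(P),ang(v[0])%180, sv)
print("want",75.1+45)
# ticks: closed tick & open tick vs dial centre
c=onplane(t,T([[289,326]]),.075)[0]; print(c, [ang(onplane(t,T([q]),.075)[0]-c) for q in ([180,297],[262,437])])
E
```

```text
top hub->line 122.26878126736716 [0.58361503 0.16708181 0.106     ]
handle ends [[0.56753338 0.18971833 0.106     ]
 [0.5921465  0.14688005 0.106     ]] 119.87990504704675 0.04940570455497445
scene 120.97772037082125 [0.58308362 0.16582191 0.106     ]
pca 73 138.66485285360275 [0.16068625 0.05046447]
want 120.1
[0.58362101 0.16694131 0.075     ] [np.float64(73.38742837504529), np.float64(165.58096456810978)]
```

Call:
apply_moves:
  dp:
    - [-0.31,0.2,0]
    - [-0.3,0.22,0]
    - [-0.28,0.24,0]
    - [-0.26,0.26,0]
    - [-0.24,0.28,0]
    - [-0.22,0.3,0]
    - [-0.2,0.315,0]
    - [-0.17,0.33,0]
    - [-0.1,0.2,0]
    - [0,0,0]
  twist:
    - [0,0,0.035]
    - [0,0,0.035]
    - [0,0,0.035]
    - [0,0,0.035]
    - [0,0,0.035]
    - [0,0,0.035]
    - [0,0,0.035]
    - [0,0,0.035]
    - [0,0,0.03]
    - [0,0,0]
  jaw: [0,0,0,0,0,0,0,0,0,0]

```text
clock: 7.05
tcp_pos: [0.4598, -0.296, 0.3842]
orientation: [-3.131, 0.25, -0.012]
contact_force: [0.6, -0.2, -0.5]
grip_width: 0.0852
```

```bash
python3 - <<'E'
from bench import r
from plan import *
show(r,[.4637,-.2993,.36],down(-7),2)
E
```

```text
t 7.05 p [ 0.4598 -0.296   0.3842] dist mm 24.7 ang 2.16 F [ 0.56 -0.18 -0.48] w 0.0852 j [ 0.911  0.34  -0.554  1.858  0.207  0.995  0.111]
dp= [[0.017, 0.011, 0.101], [0.018, 0.011, 0.101]]
tw= [[-0.0003, -0.0017, -0.0088], [-0.0003, -0.0017, -0.0088]]
2
```

Call:
apply_moves:
  dp:
    - [0.02,0.015,0.2]
    - [0.015,0.01,0.25]
    - [0,0,0.2]
    - [0,0,0]
  twist:
    - [0,-0.002,-0.009]
    - [0,-0.002,-0.009]
    - [0,0,0]
    - [0,0,0]
  jaw: [0,0,0,0]

```text
clock: 7.45
tcp_pos: [0.465, -0.2988, 0.3055]
orientation: [3.136, -0.188, 0.005]
contact_force: [-0.9, 0.4, 0.3]
grip_width: 0.0855
```

```bash
python3 - <<'E'
from bench import r
from plan import *
from h import *
show(r,[.4637,-.2993,.263],down(-7),2)
f=r.grab_frame("scene"); crop(f,340,100,440,200,6,"pics/f1.png")
show(r,[.4637,-.2993,.263],down(-7),2)
E
```

```text
t 7.45 p [ 0.465  -0.2988  0.3055] dist mm 42.6 ang 0.23 F [-0.85  0.44  0.35] w 0.0855 j [ 0.876  0.447 -0.527  1.914  0.292  0.853  0.079]
dp= [[-0.006, 0.003, 0.177], [-0.006, 0.003, 0.177]]
tw= [[0.0001, -0.0007, 0.0006], [0.0001, -0.0007, 0.0006]]
2
t 7.5 p [ 0.4658 -0.2989  0.3072] dist mm 44.2 ang 0.34 F [-0.49 -0.38  0.5 ] w 0.0853 j [ 0.877  0.445 -0.528  1.912  0.291  0.855  0.08 ]
dp= [[-0.009, 0.003, 0.184], [-0.009, 0.003, 0.184]]
tw= [[0.0002, -0.0012, 0.0007], [0.0002, -0.0012, 0.0007]]
2
```

View pics/f1.png

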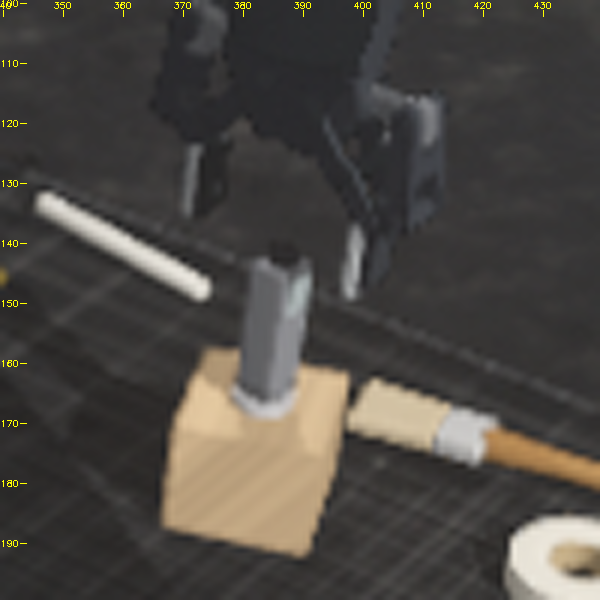

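Call:
apply_moves:
  dp:
    - [-0.01,0.003,0.19]
    - [-0.005,0,0.18]
    - [0,0,0.02]
    - [0,0,0]
  twist:
    - [0,0,0]
    - [0,0,0]
    - [0,0,0]
    - [0,0,0]
  jaw: [0,0,0,0]

```text
clock: 7.9
tcp_pos: [0.4684, -0.2978, 0.2655]
orientation: [3.132, -0.181, 0.022]
contact_force: [-0.7, -0.0, 0.9]
grip_width: 0.0852
```

```bash
python3 - <<'E'
from bench import r
from plan import *
show(r,[.4637,-.2993,.263],down(-7),1)
E
```

```text
t 7.9 p [ 0.4684 -0.2978  0.2655] dist mm 5.5 ang 0.92 F [-0.74 -0.04  0.91] w 0.0852 j [ 0.849  0.503 -0.502  1.94   0.34   0.767  0.039]
dp= [[-0.037, 0.017, 0.021]]
tw= [[0.0018, -0.0068, 0.0031]]
1
```

Call:
apply_moves:
  dp:
    - [-0.04,0.017,0.02]
    - [-0.01,0,0.01]
  twist:
    - [0.002,-0.007,0.003]
    - [0,-0.001,0]
  jaw: [0,0]

```text
clock: 8.1
tcp_pos: [0.4631, -0.2993, 0.2646]
orientation: [3.135, -0.191, -0.0]
contact_force: [-1.0, -0.4, -0.7]
grip_width: 0.0855
```

```bash
python3 - <<'E'
from bench import r
from plan import *
show(r,[.4637,-.2993,.263],down(-7),1)
E
```

```text
t 8.1 p [ 0.4631 -0.2993  0.2646] dist mm 1.7 ang 0.06 F [-0.97 -0.42 -0.72] w 0.0855 j [ 0.854  0.502 -0.5    1.944  0.336  0.778  0.042]
dp= [[0.005, -0.0, 0.014]]
tw= [[0.0004, 0.0001, 0.0002]]
1
```

Call:
apply_moves:
  dp:
    - [0,0,0.015]
    - [-0.003,0,0.005]
    - [-0.003,0,0.005]
    - [-0.003,0,0.005]
    - [-0.003,0,0.005]
    - [-0.003,0,0.005]
    - [0,0,0.005]
    - [0,0,0]
  twist:
    - [0,0,0]
    - [0,0,0]
    - [0,0,0]
    - [0,0,0]
    - [0,0,0]
    - [0,0,0]
    - [0,0,0]
    - [0,0,0]
  jaw: [255,255,255,255,255,255,255,255]
  grip_force: 60

```text
clock: 8.9
tcp_pos: [0.462, -0.2994, 0.2625]
orientation: [3.132, -0.192, 0.004]
contact_force: [0.9, 0.4, -1.1]
grip_width: 0.0213
```

```bash
python3 - <<'E'
from bench import r
from plan import *
show(r,[.4637,-.2993,.263],down(-7),1)
print(r.get_obs()["moment"])
E
```

```text
t 8.9 p [ 0.462  -0.2994  0.2625] dist mm 1.7 ang 0.26 F [ 0.92  0.39 -1.11] w 0.0213 j [ 0.853  0.503 -0.498  1.948  0.341  0.769  0.038]
dp= [[0.014, -0.002, -0.004]]
tw= [[0.0016, -0.0014, -0.0002]]
1
[ 0.0051965  -0.03453886 -0.03756942]
```

Call:
apply_moves:
  dp:
    - [0,0,-0.1]
    - [0,0,-0.2]
    - [0,0,-0.25]
    - [0,0,-0.2]
    - [0,0,0]
  twist:
    - [0,0,0]
    - [0,0,0]
    - [0,0,0]
    - [0,0,0]
    - [0,0,0]
  jaw: [255,255,255,255,255]

```text
clock: 9.4
tcp_pos: [0.4617, -0.2985, 0.3567]
orientation: [3.135, -0.19, 0.002]
contact_force: [0.7, -0.6, -1.6]
grip_width: 0.0212
```

```bash
cat > tgt.py <<'E'
from plan import *
spot=np.array([.5248,.0634,.088]); yaw=np.radians(-14.9)
xc=np.array([np.cos(yaw),np.sin(yaw),0]); th=np.radians(25)
n=-np.sin(th)*xc+np.cos(th)*np.array([0,0,1.])
zt=-n; xt=np.cos(th)*xc+np.sin(th)*np.array([0,0,1.]); 
Rt=Ro.from_matrix(np.c_[xt,np.cross(zt,xt),zt])
def P(gap,tip=.2525): return spot+n*(tip+gap)   # gap>0 above face
E
python3 - <<'E'
from bench import r
from tgt import *
print(n,xt@zt,P(.05),P(0))
show(r,[.462,-.2994,.41],down(-7),2)
E
```

```text
[-0.40840818  0.10866901  0.90630779] -5.978006482140837e-17 [0.40125653 0.09627238 0.36215811] [0.42167693 0.09083893 0.31684272]
t 9.4 p [ 0.4617 -0.2985  0.3567] dist mm 53.3 ang 0.12 F [ 0.66 -0.57 -1.58] w 0.0212 j [ 0.906  0.379 -0.553  1.877  0.242  0.95   0.122]
dp= [[0.002, 0.004, -0.222], [0.002, 0.004, -0.222]]
tw= [[0.0003, -0.0004, 0.0002], [0.0003, -0.0004, 0.0002]]
2
```

Call:
apply_moves:
  dp:
    - [0,0,-0.2]
    - [0,0,-0.2]
    - [0,0,0]
  twist:
    - [0,0,0]
    - [0,0,0]
    - [0,0,0]
  jaw: [255,255,255]

```text
clock: 9.7
tcp_pos: [0.4607, -0.2981, 0.4053]
orientation: [3.135, -0.19, -0.001]
contact_force: [0.3, 0.1, -0.8]
grip_width: 0.021
```

```bash
python3 - <<'E'
from bench import r
from tgt import *
show(r,P(.06),Rt,12)
f=r.grab_frame("scene")
from h import *
crop(f,330,60,460,190,5,"pics/g1.png")
E
```

```text
t 9.7 p [ 0.4607 -0.2981  0.4053] dist mm 402.0 ang 26.24 F [ 0.34  0.11 -0.76] w 0.021 j [ 0.925  0.323 -0.568  1.828  0.199  1.047  0.159]
dp= [[-0.077, -0.267, 0.024], [-0.081, -0.266, 0.02], [-0.085, -0.266, 0.016], [-0.088, -0.265, 0.013], [-0.091, -0.264, 0.009], [-0.095, -0.263, 0.005], [-0.098, -0.261, 0.0], [-0.101, -0.26, -0.004], [-0.103, -0.259, -0.008], [-0.106, -0.258, -0.013], [-0.108, -0.257, -0.017], [-0.111, -0.255, -0.022]]
tw= [[-0.0012, 0.0173, 0.0054], [-0.0012, 0.0173, 0.0054], [-0.0012, 0.0173, 0.0054], [-0.0012, 0.0173, 0.0054], [-0.0012, 0.0173, 0.0054], [-0.0012, 0.0173, 0.0054], [-0.0012, 0.0173, 0.0054], [-0.0012, 0.0173, 0.0054], [-0.0012, 0.0173, 0.0054], [-0.0012, 0.0173, 0.0054], [-0.0012, 0.0173, 0.0054], [-0.0012, 0.0173, 0.0054]]
12
```

View pics/g1.png

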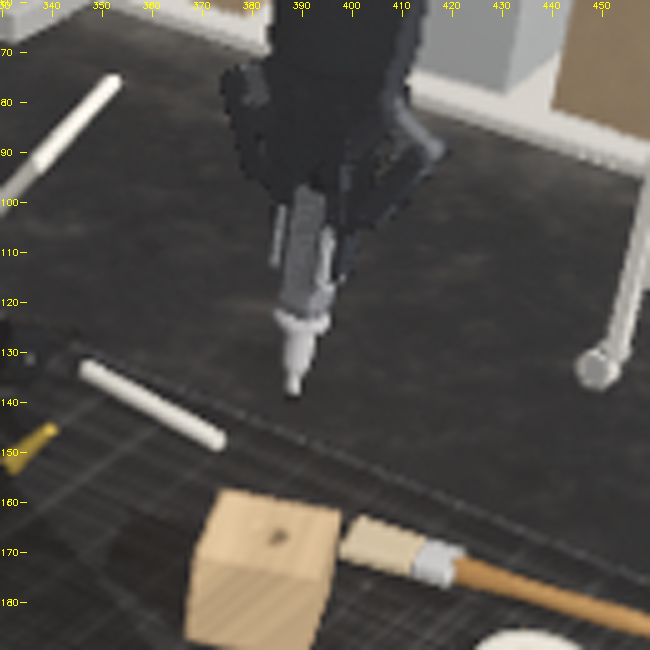

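Call:
apply_moves:
  dp:
    - [-0.08,-0.27,0.02]
    - [-0.08,-0.27,0.02]
    - [-0.085,-0.27,0.02]
    - [-0.09,-0.27,0.01]
    - [-0.09,-0.26,0.01]
    - [-0.095,-0.26,0]
  twist:
    - [-0.001,0.017,0.005]
    - [-0.001,0.017,0.005]
    - [-0.001,0.017,0.005]
    - [-0.001,0.017,0.005]
    - [-0.001,0.017,0.005]
    - [-0.001,0.017,0.005]
  jaw: [255,255,255,255,255,255]

```text
clock: 10.35
tcp_pos: [0.4235, -0.0975, 0.3777]
orientation: [3.089, -0.305, 0.32]
contact_force: [0.5, -0.3, -0.7]
grip_width: 0.0213
```

```bash
python3 - <<'E'
from bench import r
from tgt import *
show(r,P(.06),Rt,6)
E
```

```text
t 10.35 p [ 0.4235 -0.0975  0.3777] dist mm 196.7 ang 13.65 F [ 0.54 -0.34 -0.74] w 0.0213 j [ 0.74   0.114 -0.696  2.16   0.161  0.696 -0.257]
dp= [[-0.089, -0.258, -0.01], [-0.091, -0.257, -0.014], [-0.093, -0.256, -0.018], [-0.095, -0.255, -0.023], [-0.096, -0.254, -0.027], [-0.098, -0.253, -0.032]]
tw= [[-0.0015, 0.0183, 0.0048], [-0.0015, 0.0183, 0.0048], [-0.0015, 0.0183, 0.0048], [-0.0015, 0.0183, 0.0048], [-0.0015, 0.0183, 0.0048], [-0.0015, 0.0183, 0.0048]]
6
```

```bash
python3 - <<'E'
from tgt import *
from scipy.optimize import least_squares
D=[(.2179,-.6386,.4038,1.556),(.3969,-.2236,.3993,2.045),(.5841,.1661,.2569,1.814),(.5838,.1633,.2792,1.805),(.6457,.0608,.3886,1.602),(.4598,-.296,.3842,1.858),(.462,-.2994,.2625,1.948),(.4607,-.2981,.4053,1.828)]
dn=np.array([0,0,-1.])
A=[(np.array(d[:3]),dn,d[3]) for d in D]
A.append((np.array([.4235,-.0975,.3777]),Ro.from_rotvec([3.089,-.305,.32]).apply([0,0,1]),2.16))
def res(v):
    h,f,L1,L2,c=v
    return [np.sum((p-f*z-np.array([0,0,h]))**2)-(L1*L1+L2*L2+2*L1*L2*np.cos(j+c)) for p,z,j in A]
for x0 in ([.33,.12,.4,.4,0],[.3,.1,.35,.45,0.1]):
    s=least_squares(res,x0);print(s.x.round(4),s.cost,np.round(s.fun,4))
    h,f,L1,L2,c=s.x
    for g in (.06,.03,0,-.005):
        p=P(g); d2=np.sum((p+f*n-np.array([0,0,h]))**2); print(g,np.arccos((d2-L1**2-L2**2)/(2*L1*L2))-c)
E
```

```text
[0.1856 0.0584 0.4044 0.791  0.4409] 7.094089944542627e-05 [ 0.007  -0.0006  0.0007  0.0012 -0.0094  0.0016 -0.0009  0.0004 -0.    ]
0.06 2.273247705517375
0.03 2.2870400054608973
0 2.2941064131269013
-0.005 2.2946024724011855
[0.1856 0.0584 0.4044 0.791  0.4409] 7.094089944542294e-05 [ 0.007  -0.0006  0.0007  0.0012 -0.0094  0.0016 -0.0009  0.0004 -0.    ]
0.06 2.2732477077827666
0.03 2.2870400094817853
0 2.2941064182309536
-0.005 2.2946024776078042
```

Call:
apply_moves:
  dp:
    - [-0.09,-0.26,-0.01]
    - [-0.09,-0.26,-0.015]
    - [-0.09,-0.26,-0.02]
    - [-0.095,-0.25,-0.02]
    - [-0.07,-0.2,-0.03]
    - [-0.01,-0.05,0]
  twist:
    - [-0.0015,0.018,0.005]
    - [-0.0015,0.018,0.005]
    - [-0.0015,0.018,0.005]
    - [-0.0015,0.018,0.005]
    - [-0.0015,0.018,0.005]
    - [0,0.005,0]
  jaw: [255,255,255,255,255,255]

```text
clock: 10.95
tcp_pos: [0.3956, 0.0724, 0.3648]
orientation: [3.01, -0.375, 0.61]
contact_force: [0.3, -0.2, -1.5]
grip_width: 0.0211
```

```bash
python3 - <<'E'
from bench import r
from tgt import *
show(r,P(.06),Rt,2)
E
```

```text
t 10.95 p [0.3956 0.0724 0.3648] dist mm 25.8 ang 2.21 F [ 0.3  -0.19 -1.47] w 0.0211 j [ 0.414  0.053 -0.842  2.282  0.542  0.569 -1.091]
dp= [[-0.007, -0.103, -0.032], [-0.007, -0.103, -0.032]]
tw= [[-0.0015, 0.0087, 0.0026], [-0.0015, 0.0087, 0.0026]]
2
```

Call:
apply_moves:
  dp:
    - [-0.007,-0.1,-0.03]
    - [-0.005,-0.08,-0.03]
    - [0,0,0]
  twist:
    - [-0.0015,0.009,0.003]
    - [-0.0015,0.008,0.002]
    - [0,0,0]
  jaw: [255,255,255]

```text
clock: 11.25
tcp_pos: [0.394, 0.0958, 0.3666]
orientation: [2.992, -0.382, 0.651]
contact_force: [-0.2, -0.1, -1.0]
grip_width: 0.0213
```

```bash
python3 - <<'E'
from bench import r
from tgt import *
from h import *
show(r,P(.04),Rt,1)
for n_ in("scene","top"):
    f=r.grab_frame(n_); np.savez(n_+"3.npz",**f); cv2.imwrite(f"pics/{n_}3.png",f["color"][:,:,::-1])
    o=r.get_obs(); R=Ro.from_rotvec(o["orientation"]); tip=o["tcp_pos"]+R.apply([0,0,.2525]); col=o["tcp_pos"]+R.apply([0,0,.2025]);print(n_,tip.round(4),proj(f,[tip,col,spot]).round(1))
    crop(f,*((230,140,340,240) if n_=="scene" else (240,160,350,260)),7,f"pics/h_{n_}.png")
E
```

```text
t 11.25 p [0.394  0.0958 0.3666] dist mm 17.7 ang 0.56 F [-0.15 -0.09 -0.97] w 0.0213 j [ 0.36   0.06  -0.863  2.278  0.625  0.593 -1.233]
dp= [[0.038, -0.019, 0.141]]
tw= [[-0.0004, 0.0036, 0.0029]]
1
scene [0.4949 0.068  0.1365] [[291.4 201.9]
 [296.3 191.6]
 [283.7 211. ]]
top [0.4951 0.0672 0.1366] [[279.  228.8]
 [276.9 235.2]
 [280.3 219.4]]
```

View pics/h_scene.png

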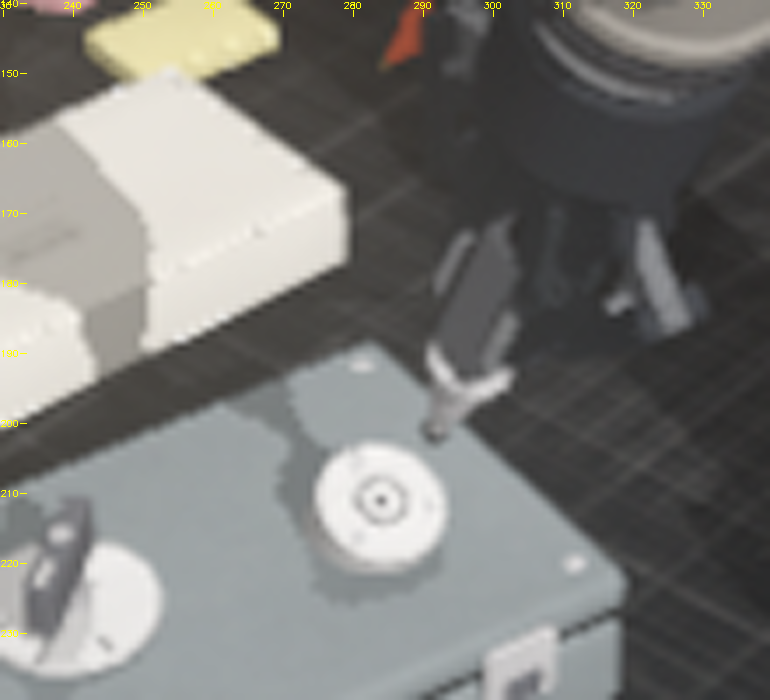

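View pics/h_top.png

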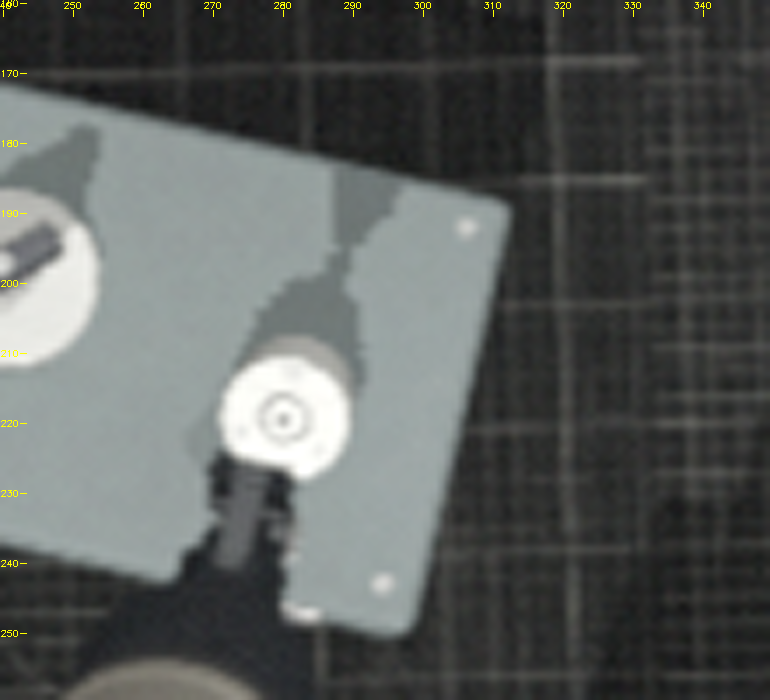

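Call:
apply_moves:
  dp:
    - [0.038,-0.02,0.14]
    - [0,0,0]
  twist:
    - [0,0.0036,0.003]
    - [0,0,0]
  jaw: [255,255]

```text
clock: 11.55
tcp_pos: [0.4051, 0.092, 0.3517]
orientation: [2.987, -0.397, 0.657]
contact_force: [0.7, 1.0, -1.0]
grip_width: 0.0215
```

```bash
cat > chk.py <<'E'
from bench import r
from tgt import *
import sys
def chk(gap):
    show(r,P(gap),Rt,1)
    o=r.get_obs(); R=Ro.from_rotvec(o["orientation"]); tip=o["tcp_pos"]+R.apply([0,0,.2525]); d=tip-spot
    yc=np.array([-xc[1],xc[0],0]); up=np.cross(yc,n)
    print("gap mm",(d@n*1e3).round(2),"lat along",(d@np.cross(n,yc)*1e3).round(2),"y",(d@yc*1e3).round(2),"tilt err deg",np.degrees(np.arccos(min(1,R.apply([0,0,1])@zt))).round(2),"F.n",(o["contact_force"]@n).round(2))
if __name__=="__main__": chk(float(sys.argv[1]))
E
python3 chk.py .012; python3 chk.py .012
```

```text
t 11.55 p [0.4051 0.092  0.3517] dist mm 26.7 ang 0.32 F [ 0.68  0.96 -1.03] w 0.0215 j [ 0.342  0.113 -0.846  2.278  0.728  0.584 -1.328]
dp= [[0.002, -0.027, 0.221]]
tw= [[0.0015, 0.0016, -0.0016]]
1
gap mm 38.49 lat along 0.94 y -3.94 tilt err deg 0.26 F.n -1.11
t 11.55 p [0.4051 0.092  0.3517] dist mm 26.7 ang 0.32 F [ 0.68  0.96 -1.03] w 0.0215 j [ 0.342  0.113 -0.846  2.278  0.728  0.584 -1.328]
dp= [[0.002, -0.027, 0.221]]
tw= [[0.0015, 0.0016, -0.0016]]
1
gap mm 38.49 lat along 0.94 y -3.94 tilt err deg 0.26 F.n -1.11
```

Call:
apply_moves:
  dp:
    - [0,-0.027,0.11]
    - [0,-0.005,0.08]
    - [0,0,0]
  twist:
    - [0.0015,0.0016,-0.0016]
    - [0,0,0]
    - [0,0,0]
  jaw: [255,255,255]

```text
clock: 11.85
tcp_pos: [0.4146, 0.091, 0.3298]
orientation: [2.987, -0.393, 0.655]
contact_force: [-0.3, -0.1, -1.2]
grip_width: 0.0212
```

```bash
python3 chk.py .006; python3 - <<'E'
from chk import *
from h import *
for n_ in("scene",):
    f=r.grab_frame(n_); np.savez(n_+"4.npz",**f)
    crop(f,265,180,320,225,14,f"pics/i_{n_}.png")
    o=r.get_obs(); R=Ro.from_rotvec(o["orientation"]); q=[o["tcp_pos"]+R.apply([0,0,k]) for k in(.2525,.2475,.2025)]; print(proj(f,q+[spot]).round(2))
E
python3 chk.py .006
```

```text
t 11.85 p [0.4146 0.091  0.3298] dist mm 8.9 ang 0.29 F [-0.34 -0.15 -1.19] w 0.0212 j [ 0.305  0.176 -0.819  2.285  0.849  0.571 -1.438]
dp= [[0.006, -0.014, 0.072]]
tw= [[0.0012, 0.002, -0.0006]]
1
gap mm 14.67 lat along 1.78 y -2.31 tilt err deg 0.28 F.n -0.96
[[286.1  208.37]
 [286.55 207.43]
 [290.71 198.64]
 [283.71 211.  ]]
t 11.9 p [0.4146 0.0911 0.3303] dist mm 9.3 ang 0.26 F [-0.28  1.04 -0.21] w 0.0213 j [ 0.305  0.175 -0.819  2.284  0.848  0.571 -1.438]
dp= [[0.005, -0.013, 0.076]]
tw= [[0.0012, 0.0017, -0.0006]]
1
gap mm 15.11 lat along 1.52 y -2.22 tilt err deg 0.25 F.n 0.04
```

View pics/i_scene.png

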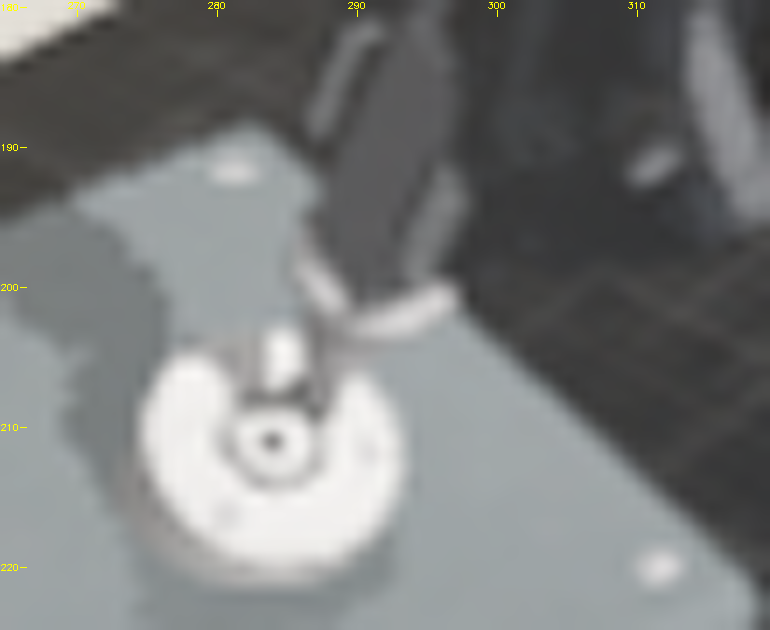

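Call:
apply_moves:
  dp:
    - [0.005,-0.015,0.05]
    - [0,0,0]
  twist:
    - [0.0012,0.002,0]
    - [0,0,0]
  jaw: [255,255]

```text
clock: 12.1
tcp_pos: [0.4175, 0.0915, 0.3258]
orientation: [2.987, -0.393, 0.663]
contact_force: [-0.2, 0.6, -2.2]
grip_width: 0.0214
```

```bash
python3 chk.py .003
```

```text
t 12.1 p [0.4175 0.0915 0.3258] dist mm 6.9 ang 0.11 F [-0.19  0.57 -2.19] w 0.0214 j [ 0.294  0.189 -0.81   2.285  0.881  0.567 -1.469]
dp= [[-0.0, -0.004, 0.057]]
tw= [[0.0003, -0.0003, -0.0008]]
1
gap mm 9.89 lat along -0.15 y -0.61 tilt err deg 0.05 F.n -1.84
```

Call:
apply_moves:
  dp:
    - [0,-0.004,0.05]
    - [0,0,0]
  twist:
    - [0,0,0]
    - [0,0,0]
  jaw: [255,255]

```text
clock: 12.3
tcp_pos: [0.42, 0.091, 0.321]
orientation: [2.986, -0.394, 0.664]
contact_force: [-0.5, -0.4, -2.0]
grip_width: 0.0215
```

```bash
python3 chk.py 0
```

```text
t 12.3 p [0.42  0.091 0.321] dist mm 4.5 ang 0.16 F [-0.52 -0.45 -1.95] w 0.0215 j [ 0.285  0.203 -0.802  2.285  0.909  0.565 -1.494]
dp= [[-0.002, -0.002, 0.037]]
tw= [[0.0005, -0.0007, -0.001]]
1
gap mm 4.48 lat along -0.66 y -0.57 tilt err deg 0.11 F.n -1.61
```

```bash
python3 - <<'E'
from chk import *
from h import *
f=r.grab_frame("scene"); crop(f,270,190,305,225,18,"pics/j.png")
o=r.get_obs(); R=Ro.from_rotvec(o["orientation"]); q=[o["tcp_pos"]+R.apply([0,0,k]) for k in(.2525,.2475,.2025)]; print(proj(f,q+[spot]).round(2))
chk(0)
E
```

```text
[[284.08 209.83]
 [284.53 208.9 ]
 [288.67 200.3 ]
 [283.71 211.  ]]
t 12.35 p [0.42   0.0912 0.3213] dist mm 4.8 ang 0.16 F [ 0.41 -0.19 -1.18] w 0.021 j [ 0.285  0.202 -0.802  2.285  0.909  0.565 -1.494]
dp= [[-0.003, -0.001, 0.04]]
tw= [[0.0004, -0.0009, -0.0009]]
1
gap mm 4.75 lat along -0.8 y -0.32 tilt err deg 0.12 F.n -1.25
```

View pics/j.png

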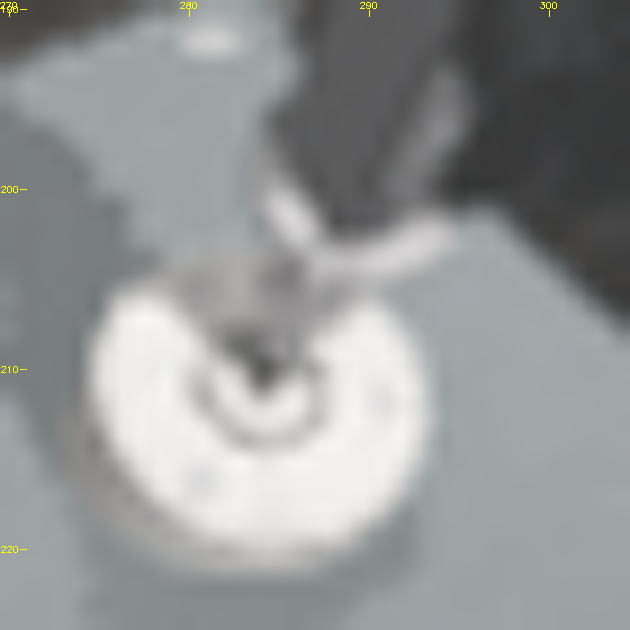

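Call:
apply_moves:
  dp:
    - [-0.003,-0.002,0.04]
  twist:
    - [0,-0.0005,0]
  jaw: [255]

```text
clock: 12.45
tcp_pos: [0.4218, 0.0911, 0.3172]
orientation: [2.987, -0.394, 0.665]
contact_force: [0.4, -0.4, -0.6]
grip_width: 0.0215
```

```bash
python3 chk.py -.005
```

```text
t 12.45 p [0.4218 0.0911 0.3172] dist mm 5.3 ang 0.16 F [ 0.39 -0.37 -0.62] w 0.0215 j [ 0.278  0.213 -0.795  2.286  0.931  0.563 -1.514]
dp= [[-0.002, 0.002, 0.044]]
tw= [[0.0002, -0.0009, -0.0009]]
1
gap mm 0.32 lat along -0.72 y 0.15 tilt err deg 0.11 F.n -0.76
```

Call:
apply_moves:
  dp:
    - [-0.004,0,0.03]
  twist:
    - [0,-0.001,0]
  jaw: [255]

```text
clock: 12.55
tcp_pos: [0.4233, 0.0908, 0.3139]
orientation: [2.987, -0.394, 0.664]
contact_force: [-0.7, -0.6, 3.1]
grip_width: 0.0211
```

```bash
python3 chk.py -.005
```

```text
t 12.55 p [0.4233 0.0908 0.3139] dist mm 1.7 ang 0.12 F [-0.66 -0.58  3.08] w 0.0211 j [ 0.273  0.222 -0.79   2.286  0.946  0.561 -1.527]
dp= [[-0.001, 0.003, 0.014]]
tw= [[0.0002, -0.0004, -0.0009]]
1
gap mm -3.33 lat along -0.35 y 0.26 tilt err deg 0.05 F.n 2.99
```

```bash
python3 - <<'E'
from chk import *
from h import *
for i in range(6):
    f=r.grab_frame("scene"); o=r.get_obs(); R=Ro.from_rotvec(o["orientation"]); d=o["tcp_pos"]+R.apply([0,0,.2525])-spot
    print((o["contact_force"]@n).round(2),(o["contact_force"]).round(2),(d@n*1e3).round(2))
chk(-.005)
np.savez("scene5.npz",**f); crop(f,265,180,320,225,14,"pics/k.png")
E
```

```text
2.07 [-0.24 -0.05  2.19] -3.65
2.47 [ 0.87 -0.35  3.16] -3.42
2.45 [ 0.72 -1.48  3.21] -3.28
1.24 [ 0.8  -1.13  1.86] -3.19
1.98 [ 0.69 -0.65  2.57] -3.16
1.51 [ 0.78 -1.34  2.17] -3.1
t 12.85 p [0.4231 0.0908 0.3141] dist mm 1.9 ang 0.12 F [ 0.78 -1.34  2.17] w 0.0213 j [ 0.273  0.222 -0.79   2.286  0.945  0.561 -1.526]
dp= [[-0.001, 0.003, 0.016]]
tw= [[0.0002, -0.0003, -0.001]]
1
gap mm -3.1 lat along -0.27 y 0.3 tilt err deg 0.04 F.n 1.51
```

View pics/k.png

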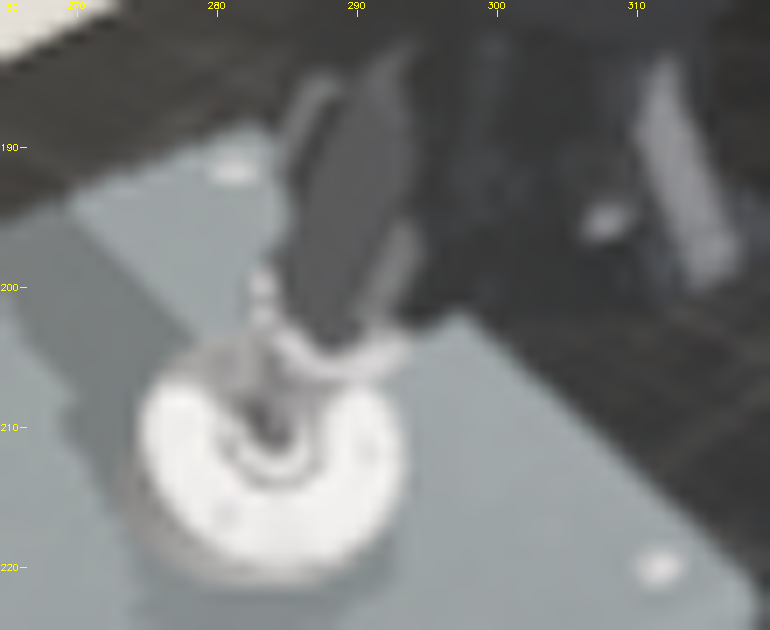

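Call:
apply_moves:
  dp:
    - [-0.003,0.001,0.023]
  twist:
    - [0,0,0]
  jaw: [255]

```text
clock: 12.95
tcp_pos: [0.424, 0.0906, 0.3117]
orientation: [2.987, -0.394, 0.665]
contact_force: [-1.3, -0.1, 3.6]
grip_width: 0.0212
```

```bash
cat > avg.py <<'E'
from chk import *
F=[];G=[]
for i in range(14):
    f=r.grab_frame("scene"); o=r.get_obs(); R=Ro.from_rotvec(o["orientation"]); d=o["tcp_pos"]+R.apply([0,0,.2525])-spot
    F.append(o["contact_force"]@n); G.append(d@n*1e3)
print(np.round(F,2),np.round(G,2),"meanF last10",np.mean(F[-10:]),np.std(F[-10:])/10**.5); chk(-.005)
import numpy as np; np.savez("scene6.npz",**f)
E
python3 avg.py
```

```text
[3.7  4.17 4.31 3.72 4.28 3.53 3.59 4.67 4.56 4.32 3.22 5.03 4.44 3.54] [-6.01 -5.9  -5.84 -5.79 -5.77 -5.76 -5.76 -5.76 -5.78 -5.78 -5.79 -5.8
 -5.81 -5.81] meanF last10 4.119767458061228 0.1811837122425615
t 13.65 p [0.424  0.0906 0.3115] dist mm 0.9 ang 0.13 F [0.09 0.47 3.89] w 0.0214 j [ 0.269  0.228 -0.786  2.287  0.958  0.559 -1.539]
dp= [[0.001, 0.003, -0.007]]
tw= [[0.0001, -0.0004, -0.001]]
1
gap mm -5.81 lat along -0.06 y 0.29 tilt err deg 0.05 F.n 3.54
```

```bash
python3 - <<'E'
from chk import *
from h import *
f=r.grab_frame("scene"); crop(f,215,175,315,240,8,"pics/l.png")
t=r.grab_frame("top"); cv2.imwrite("pics/l_top.png",t["color"][:,:,::-1])
o=r.get_obs(); R=Ro.from_rotvec(o["orientation"]); q=[o["tcp_pos"]+R.apply([0,0,k]) for k in(.2475,.2025,.1225)]; print(proj(f,q+[spot]).round(2)); print(o["clock"])
E
```

```text
[[283.54 211.18]
 [287.63 202.68]
 [295.56 186.2 ]
 [283.71 211.  ]]
13.75
```

View pics/l.png

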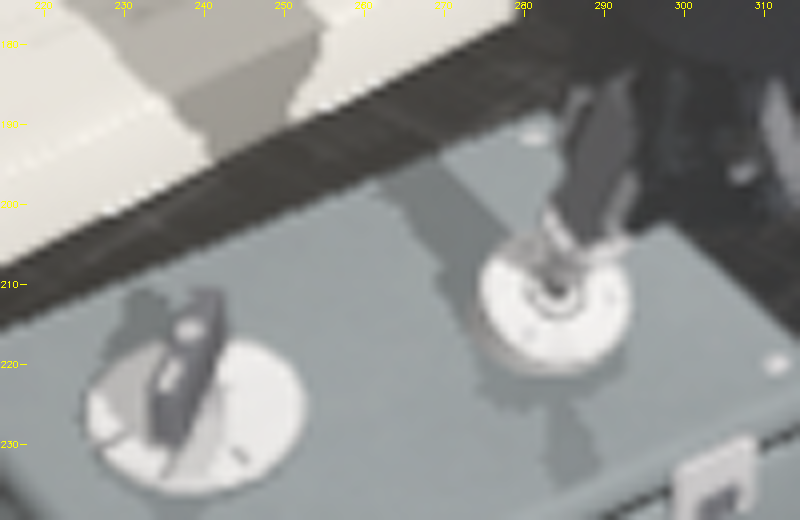

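View pics/l_top.png

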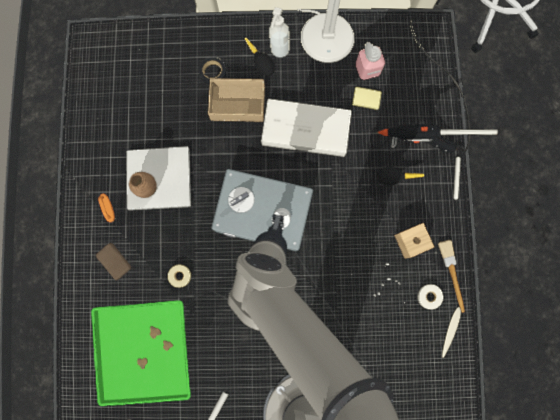

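```bash
python3 -c "
from bench import r
print(r.hand_in())"
```

```text
the job is handed in; nothing more can be done
None
```

I turned the cock to half open and let go of it. I then took the probe from its stand and pressed its tip on the centre mark of the port. The job was handed in at about 13.8 s, with the arm still holding the probe there.

- **Cock:** after release the pointer read 120–122° in the top and scene views, and half open should be 120.1°. One reading, a fit to a colour mask, gave 139°. I discarded it because the mask covered more than the handle.
- **Position and angle on the port:** by the arm's own readings the tip is within 0.3 mm of the centre of the mark, and the probe is 0.05° from square. The scene view shows the tip inside the ring. My estimates of the mark's position disagreed by 1–2 mm between cameras, and the cameras' calibration is good to about 2 mm. The top view could not confirm the tip because a finger hid it.
- **Plunger:** I wanted 5 mm, which needs 5 N. The force, corrected for the probe's weight, was about 5.2–5.4 N, which means 5.3–5.5 mm in. The geometry said 5.8 mm. The plunger is therefore slightly past half way, and I did not correct it.
- **Everything else:** the jar, tape, blower and other things stood where they were in the last top view.

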